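Open the leaning parts canister and put the inspected bracket away

ROBOT

A 6-joint arm with a two-finger parallel gripper is mounted at the origin on the work surface. World frame = base frame: x ahead of the robot, y to its left, z up, the work surface at z = 0. Lengths are in m, angles in rad, forces in N, time in s.
With the tool pointing down it reaches from about 0.275 to 0.875 m from the base axis. Payload 12.5 kg.
Tool frame: the origin (TCP) lies on the centre line of the jaws, within the pads' length; the fingertips stand r.finger_overhang ahead of it and the grasp point (between the pads) lies 3 mm ahead of it (r.finger_overhang is the distance from the TCP to the fingertips, in m); z points along the fingers, y is the direction in which the jaws open and shut (so a half turn about z gives the same grasp; the last joint's range is limited). The gripper opens to 85 mm and grips with 20 to 120 N. Pads are 22 mm wide; open, the fingers measure 114 mm over their backs; the gripper's body (76 mm by 85 mm) begins 54 mm behind the grasp point. The pads swing forward as they close: fully open they stand 13 mm farther back than shut.
Start: joints at [-1.262, 0.351, 1.652, -0, 1.139, -0.085], TCP at [0.211, -0.508, 0.253] pointing down, gripper open.
Joint ranges: [-2.75, 2.75], [-0.79, 2.1], [0.01, 2.65], [-1.57, 4.71], [0.07, 3.14], [-2.87, 2.87]. Speed limits (rad/s): [2.22, 2.22, 2.79, 3.14, 3.14, 3.14].

INTERFACE

Orientations are given as a unit quaternion [x, y, z, w].
In Python, from cell import r, optics gives the robot as it stands. The module is installed in compiled form; this text tells all that it offers. Calls block until the motion is done:
- r.move_to(position, orientation): joint-space move of the TCP to a pose.
- r.move_linear(position, rot=None, vel=0.15): straight line of the TCP; rot=None keeps the orientation; vel is the mean speed in m/s.
- r.set_joints(angles): joint-space move.
- r.set_gripper(opening, squeeze=None): opening from 0.0 (shut) to 1.0 (fully open); squeeze is the grip in N (None keeps the last); returns when the fingers have stopped.
- r.sleep(seconds).
- r.inverse_kinematics(position, orientation): joint angles nearest the present ones, or None.
- optics.get_image(name): name is "side" or "top"; returns a dict with "pixels" (384x512x3 uint8, red, green, blue), "depth" (384x512 float32, m along the optical axis (not along the pixel's ray), 0 where there is no reading), "fx", "fy", "cx", "cy" (pixels), "camera_from_world" (4x4, takes a point from world to camera coordinates). Camera axes: x right, y down, z forward; pixel columns grow to the right and rows downward; lengths in m; the calibration is good to about 2 mm. A picture is of the moment at which its call begins.
A pose or a line that the arm cannot do raises r.PlanningError and nothing moves.
- r.hand_in(): hands the job in, once; it reports no verdict.
Readings, each from a call of its own:
- r.current_t(): time.
- r.current_q(): joint angles.
- r.current_qvel(): joint speeds.
- r.current_effort(): joint torques, N m.
- r.current_tool_pos(): TCP position.
- r.current_ee_rot(): TCP orientation.
- r.current_contact_force(): force on the tool from outside, world axes, zero at the start.
- r.current_torque(): the same for the moment, N m.
- r.current_opening(): opening from 0.0 (shut) to 1.0 (fully open).
Only numpy, scipy, OpenCV 4.12 (cv2) and the standard library are available. Lean on these libraries where they do the work, as an engineer would, in place of code of your own. Each camera call takes 0.05 s, during which the arm holds its last target. There are 200 camera calls.

TASK

Take the loose lid off the leaning steel canister and set it down, knob up, on the cork pad. Then take the inspected bracket from the granite plate and stand it on its foot on the floor of the open canister. Lower both into place rather than dropping them, and leave everything else on the bench where it is.

Things in the scene. Friction and masses are not known exactly. Their poses are not given: they have to be found in the camera images.
- lid_knob (a point): Centre of the lid's black knob head: a cylinder 26 mm in diameter, 22 high, on a neck 18 in diameter, 15 high. The lid's flange top lies 26 mm below this point, its underside (foot of the plug) 39 mm below. z runs along the knob's axis, out of the lid; at the start it leans 25 degrees from vertical, like the canister.
- lid: Loose round steel lid, about 300 g: flange 138 mm in diameter, 5 thick; under it a plug 112 in diameter, 8 deep, resting loosely in the canister's mouth against its low side (10 mm play in all). Origin: centre of the plug's underside; z out through the knob.
- canister_floor (a point): Centre of the inner floor of the round steel canister, fixed in a blue cradle and leaning 25 degrees towards the robot. z: the canister's axis, out of the mouth; x: up the sloping floor, away from the robot; y: level. Inner diameter 122 mm, outer 132, inner depth 70. What is set on the floor may slide down to the low wall.
- canister_mouth (a point): Centre of the canister's mouth in the plane of its rim; same axes, 70 mm along z from canister_floor.
- lamp_bar (a point): Middle of the underside of a fixed strip lamp hanging over the canister: a level bar 36 mm deep (x), 120 long (y), 22 high, on an arm and a post behind the canister. It leaves no room for a vertical gripper over the canister; a tool leaning along the canister's axis clears it. x: level, away from the robot.
- pad_top (a point): Centre of the top of a square cork pad, 200 x 200 x 6 mm, fixed on the bench left or right of the canister; z up, x and y along its sides.
- bracket_centre (a point): Centre (half-way up) of the loose aluminium bracket, 53 mm high, about 115 g: a foot 60 (x) x 44 (y) x 8 mm and an upright web 10 thick (x), 44 wide (y), 45 high, rising from the middle of the foot. z up. At the start it stands on its foot on the granite plate.
- bracket: The same bracket; origin under the centre of its foot, 26.5 mm below bracket_centre.
- granite: Dark granite plate 260 (x) x 200 (y) x 50 mm high, fixed on the bench on the other side of the canister from the pad; origin under its centre.
- gauge_block: bystander: bright steel bar 20 x 60 x 18 on the far edge of the granite plate; origin under its centre (mm)
- channel: bystander: aluminium hat-section channel 130 long, 76 wide, 28 high, beyond the canister; origin under its centre (mm)
- wrench: bystander: steel wrench 200 long lying flat on the robot's right; its own x axis runs along it (mm)
- screwdriver: bystander: screwdriver 190 long lying across, between robot and canister; its own x axis runs along it (mm)
- oil_bottle: bystander: blue bottle 60 across, 170 high, with a red cap, at the back left; origin under its centre (mm)
- vee_block: bystander: dark steel vee block 60 x 50 x 50 on the left; origin under its centre (mm)

How it is judged:
On the way, in this order (a step that is already met when the one before it is completed fails the run):
1. the lid lies knob up on the cork pad, let go (angle between lid_knob's own z axis and vertical below 0.1 rad and z of lid_knob in the frame of pad_top between 0.033 and 0.045 m and linear speed of lid below 0.03 m/s and x of lid_knob in the frame of pad_top between -0.042 and 0.042 m and y of lid_knob in the frame of pad_top between -0.042 and 0.042 m and contact force between lid and the fingers below 0.01 N), for 0.2 s.
2. the bracket stands on the canister's floor, with the lid on the pad (angle between lid_knob's own z axis and vertical below 0.1 rad and z of lid_knob in the frame of pad_top between 0.033 and 0.045 m and linear speed of each of lid, bracket below 0.03 m/s and x of lid_knob in the frame of pad_top between -0.042 and 0.042 m and y of lid_knob in the frame of pad_top between -0.042 and 0.042 m and z of bracket_centre in the frame of canister_floor between 0.021 and 0.032 m and distance between bracket_centre and canister_floor below 0.05 m and angle between the z axis of bracket_centre and the z axis of canister_floor, either way round below 0.15 rad and angle between bracket_centre's own z axis and vertical below 0.9 rad), for 0.2 s.
At the end, for the whole second after the job is handed in: Lid flat (0.1 rad), knob up on the cork pad, centre within 42 mm of the pad's centre along each side; bracket foot down on the canister's floor (axes within 0.15 rad, foot within 5 mm of the floor, centre within 50 mm of the floor's centre); both at rest and let go (all of step 2); the robot touches nothing.
It fails at once if the lid is dropped (falls free faster than 0.55 m/s) (linear speed of lid above 0.55 m/s and contact force between lid and anything else below 0.01 N).
It fails at once if the bracket is dropped (falls free faster than 0.55 m/s) (linear speed of bracket above 0.55 m/s and contact force between bracket and anything else below 0.01 N).
It fails at once if a bystander is moved by more than 30 mm (distance of any of gauge_block, channel, wrench, screwdriver, oil_bottle, vee_block from where it was at the start of the episode above 0.03 m).
It also fails if it takes over 70 s, if anything falls off the work surface, if the arm or the gripper's body presses on something with over 40 N, if the wrist force passes 120 N, or if a joint passes its speed limit or range.

## Working session

There is one attempt and no reset: what is moved stays moved. The work goes in short steps, each a Python script; the robot and the scene stay as the last script left them, time stands still between calls to the robot, and variables do not carry over. Pictures are saved under pics/ and viewed, about 8 in all and at most 12, crops included, and the job is handed in when it is done.

```bash
mkdir -p pics; python3 - <<'E'
from cell import r, optics
import cv2, numpy as np, pickle
d={}
for n in("side","top"):
    i=optics.get_image(n); d[n]=i; cv2.imwrite(f"pics/{n}0.png",i["pixels"][:,:,::-1]); print(n,i["fx"],i["cx"],i["cy"]); print(i["camera_from_world"].round(3))
pickle.dump({k:dict(v) for k,v in d.items()},open("im0.pkl","wb"))
print(r.finger_overhang,r.current_ee_rot())
E
```

```text
side 386.2822833872337 250.5472974165313 197.60133906196313
[[-8.700e-01 -4.930e-01  1.000e-03  4.870e-01]
 [-3.740e-01  6.580e-01 -6.540e-01  3.260e-01]
 [ 3.220e-01 -5.690e-01 -7.560e-01  1.462e+00]
 [ 0.000e+00  0.000e+00  0.000e+00  1.000e+00]]
top 366.66608329397474 254.30318500113725 188.36081037050417
[[-0.124 -0.992 -0.003  0.039]
 [-0.971  0.121 -0.206  0.621]
 [ 0.205 -0.023 -0.979  1.268]
 [ 0.     0.     0.     1.   ]]
0.022 [ 9.80678613e-01  1.95625109e-01 -6.20975692e-05 -5.20901243e-04]
```

View pics/top0.png

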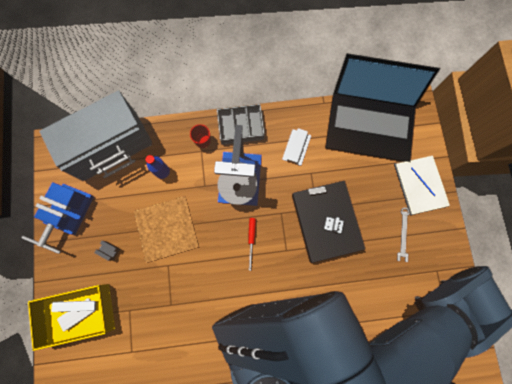

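View pics/side0.png

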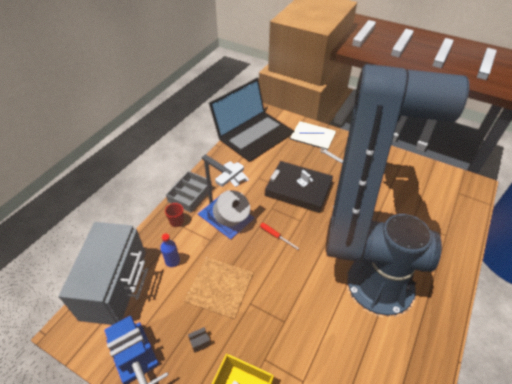

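Top view: pad at about (167,229), canister with lid knob at (237,187), bracket on granite at (334,225). The side view shows the same, with the lamp over the canister. I'll enlarge both.

```bash
cat > h.py <<'E'
import numpy as np, cv2, pickle
from scipy.spatial.transform import Rotation as R
def cloud(i):
    z=i["depth"]; v,u=np.mgrid[:384,:512]
    p=np.stack([(u-i["cx"])/i["fx"]*z,(v-i["cy"])/i["fy"]*z,z],-1)
    T=np.linalg.inv(i["camera_from_world"]); w=p@T[:3,:3].T+T[:3,3]; w[z<=0]=np.nan
    return w
def proj(i,p):
    T=i["camera_from_world"]; c=np.atleast_2d(p)@T[:3,:3].T+T[:3,3]
    return np.c_[i["fx"]*c[:,0]/c[:,2]+i["cx"],i["fy"]*c[:,1]/c[:,2]+i["cy"]]
E
python3 - <<'E'
from h import *
d=pickle.load(open("im0.pkl","rb"))
def crop(i,u0,v0,w,h,s): return cv2.resize(i["pixels"][v0:v0+h,u0:u0+w,::-1],None,fx=s,fy=s,interpolation=cv2.INTER_CUBIC)
t,s=d["top"],d["side"]
a=np.hstack([crop(t,205,140,65,75,6),crop(t,308,200,55,75,6)]); print(a.shape)
cv2.imwrite("pics/ct.png",a)
b=np.hstack([crop(s,195,150,65,90,6),crop(s,265,150,68,90,6)])
cv2.imwrite("pics/cs.png",b); print(b.shape)
W=cloud(t);S=cloud(s)
np.set_printoptions(precision=3,suppress=True)
for n,c,uv in(("pad",W,(167,229)),("padS",S,(219,287)),("knob",W,(237,187)),("lid",W,(228,195)),("lid",W,(250,190)),("gran",W,(315,245)),("br",W,(334,225)),("knobS",S,(237,203)),("brS",S,(307,181)),("table",W,(280,230))):
    print(n,c[uv[1]-1:uv[1]+2,uv[0]-1:uv[0]+2].reshape(-1,3)[[0,4,8]].tolist())
# granite top bounding rect
for nm,C in(("top",W),("side",S)):
    for lab,lo,hi,xr,yr in(("granite",.043,.057,(.25,.75),(-.5,-.1)),("abovegr",.061,.12,(.3,.62),(-.45,-.2)),("pad",.004,.009,(.3,.7),(.1,.4))):
        m=(C[...,2]>lo)&(C[...,2]<hi)&(C[...,0]>xr[0])&(C[...,0]<xr[1])&(C[...,1]>yr[0])&(C[...,1]<yr[1])
        q=C[m]; 
        if len(q)>5: print(nm,lab,len(q),q.mean(0),q.min(0),q.max(0),cv2.minAreaRect((q[:,:2]*1000).astype(np.float32)))
E
```

```text
(450, 720, 3)
(540, 798, 3)
pad [[0.5244719221951515, 0.30446432145726465, 0.006982860622425147], [0.5199581252275074, 0.3004240616098772, 0.009771167804075942], [0.5161656526187057, 0.2976740111175982, 0.0068809321139806645]]
padS [[0.5229866735980312, 0.3123350563067643, 0.00785464346430631], [0.5190645538422429, 0.31204821247511505, 0.003232545620918348], [0.5146052338427549, 0.3124105510216033, 0.00016644085022643473]]
knob [[0.617341632954153, 0.024483195284509228, 0.15741662543527823], [0.6148907982855965, 0.02167580173949723, 0.15100209064614112], [0.6117255532775356, 0.018772975863286443, 0.14773162101610682]]
lid [[0.6048559480747913, 0.06061939960181682, 0.10248287842719761], [0.6015533676332969, 0.05769687844127282, 0.09899973417009211], [0.5967065120638295, 0.05438063407700881, 0.1032977190855453]]
lid [[0.6114274988691499, -0.01828128580608563, 0.11041257124087989], [0.607100177218923, -0.021307766881503282, 0.11206291717438921], [0.6031840772782912, -0.024349004169542544, 0.11175899455569227]]
gran [[0.3969344022556052, -0.224936715304077, 0.04601151798987613], [0.39260
[... 1321 characters left out ...]
  0.006] [0.3   0.1   0.004] [0.699 0.4   0.009] ((499.80010986328125, 250.04171752929688), (399.39361572265625, 299.8031921386719), 0.00725198769941926)
side granite 1714 [ 0.464 -0.278  0.05 ] [ 0.333 -0.402  0.043] [ 0.609 -0.17   0.057] ((470.9755859375, -285.9898986816406), (259.6827697753906, 208.94650268554688), 6.343186378479004)
side abovegr 128 [ 0.501 -0.282  0.078] [ 0.428 -0.317  0.061] [ 0.593 -0.228  0.107] ((509.7314453125, -274.41326904296875), (177.38255310058594, 62.90707015991211), 11.75405216217041)
side pad 1903 [0.508 0.293 0.006] [0.3   0.1   0.004] [0.699 0.4   0.009] ((499.73895263671875, 250.3098907470703), (299.4625244140625, 399.3462829589844), 89.82426452636719)
```

View pics/ct.png

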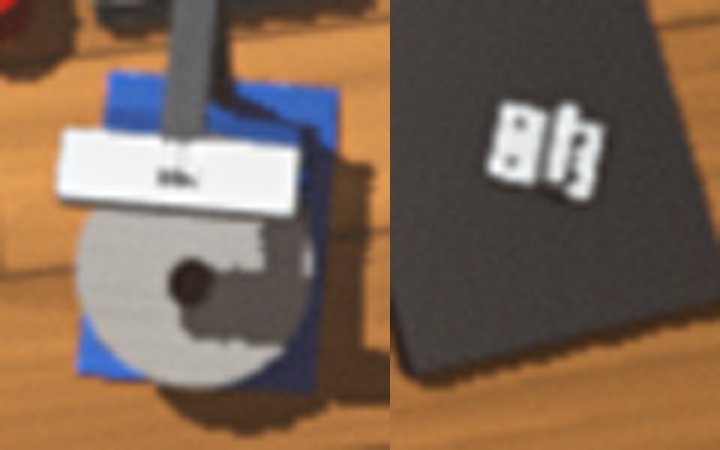

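View pics/cs.png

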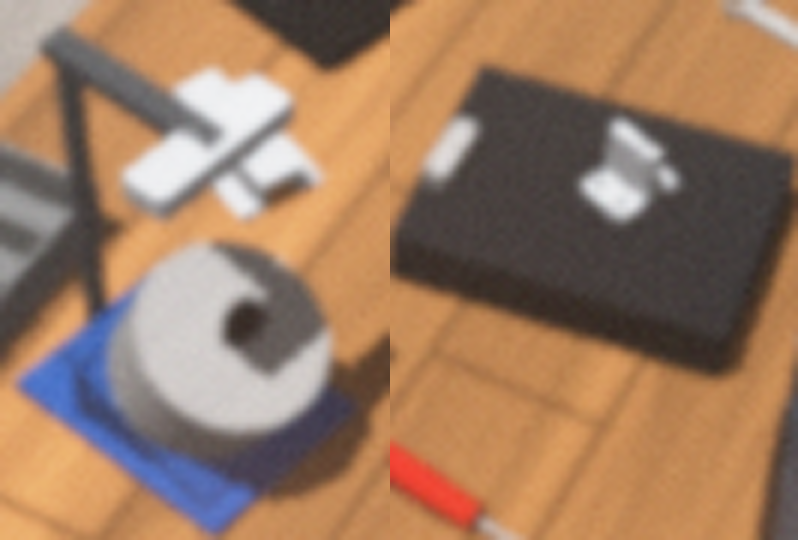

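Top crop: knob at full-image (236.5,187.2), bracket centre at about (333.8,225), with its foot's long side running across the image and the web edge-on. Side crop: knob at (235.5,203.7). Lamp is uphill of the knob. Next I'll fit these numerically.

```bash
cat > fit.py <<'E'
from h import *
from scipy.optimize import minimize, least_squares
np.set_printoptions(precision=4,suppress=True)
d=pickle.load(open("im0.pkl","rb")); t,s=d["top"],d["side"]
W,S=cloud(t),cloud(s)
def tri(a,b):
    return least_squares(lambda p:np.r_[proj(t,p)[0]-a,proj(s,p)[0]-b],[.6,0,.1])
k=tri((236.5,187.2),(235.5,203.7)); print("knob tri",k.x,k.fun)
# lid plane
for nm,C in(("top",W),("side",S),("both",np.concatenate([W,S]))):
    q=C.reshape(-1,3); q=q[np.linalg.norm(q-[.61,.022,.12],axis=1)<.075]; q=q[(q[:,2]>.075)&(q[:,2]<.16)]
    n=np.array([-.42,0,.906]); c=k.x-.026*n
    for _ in range(20):
        h=(q-c)@n; rad=np.linalg.norm((q-c)-np.outer(h,n),axis=1)
        u=q[(abs(h)<.008)&(rad>.02)&(rad<.062)]; c0=u.mean(0); n=np.linalg.svd(u-c0)[2][2]; n*=np.sign(n[2])
        c=k.x-n*((k.x-c0)@n)   # knob foot on plane
    h=(q-c)@n; lat=(q-c)-np.outer(h,n); kk=q[(h>.03)&(h<.043)&(np.linalg.norm(lat,axis=1)<.017)]
    print(nm,len(u),"n",n,"tilt",np.degrees(np.arccos(n[2])),"az",np.degrees(np.arctan2(-n[1],-n[0])),"tri h",(k.x-c)@n,"res",abs((u-c0)@n).mean(),"headtop",len(kk),kk.mean(0),((kk-c)@n).mean())
# lamp
for nm,C in(("top",W),("side",S)):
    q=C.reshape(-1,3); px=np.concatenate([(t if nm=="top" else s)["pixels"].reshape(-1,3)])
    m=(px.min(1)>150)&(abs(q[:,0]-.64)<.1)&(abs(q[:,1]-.02)<.11)&(q[:,2]>.17)&(q[:,2]<.4)
    m&=abs(q[:,2]-np.median(q[m,2]))<.015; q=q[m]
    print("lamp",nm,len(q),q.mean(0),np.percentile(q,[2,98],axis=0),cv2.minAreaRect((q[:,:2]*1000).astype(np.float32)))
# pad via colour-free height: edges
for nm,C in(("top",W),("side",S)):
    H=C.copy(); img=(t if nm=="top" else s)["pixels"]; hsv=cv2.cvtColor(img,cv2.COLOR_RGB2HSV)
    print("pad/wood hsv",[hsv[y,x] for x,y in ([(167,229),(175,215),(150,300),(280,240)] if nm=="top" else [(219,287),(230,280),(280,290),(300,250)])])
# bracket silhouettes
def box(x0,x1,y0,y1,z0,z1): return np.array([[x,y,z] for x in(x0,x1) for y in(y0,y1) for z in(z0,z1)])
parts=[box(-.03,.03,-.022,.022,0,.008),box(-.005,.005,-.022,.022,.008,.053)]
def soft(i,p,u0,v0,w,h,k=8):
    im=np.zeros((h*k,w*k),np.uint8); Rz=R.from_euler("z",p[2]).as_matrix()
    for b in parts:
        P=proj(i,b@Rz.T+[p[0],p[1],.05]); P=(P-[u0,v0]+.5)*k
        cv2.fillConvexPoly(im,cv2.convexHull(P.astype(np.float32)).astype(np.int32),255)
    return cv2.resize(im,(w,h),interpolation=cv2.INTER_AREA)/255.
win={"top":(318,210,32,30),"side":(292,165,30,28)}
def cost(p,names):
    c=0
    for nm in names:
        i=d[nm];u0,v0,w,h=win[nm]; g=i["pixels"][v0:v0+h,u0:u0+w].astype(float).mean(2)
        g=np.clip((g-75)/(130-75),0,1); c+=((soft(i,p,u0,v0,w,h)-g)**2).sum()
    return c
for names in(("top",),("side",),("top","side")):
    best=min((minimize(cost,[.45,-.29,y],args=(names,),method="Nelder-Mead",options=dict(initial_simplex=np.array([[.45,-.29,y],[.46,-.29,y],[.45,-.28,y],[.45,-.29,y+.2]]))) for y in np.radians(np.arange(50,131,10))),key=lambda o:o.fun)
    print("bracket",names,best.x,np.degrees(best.x[2]),best.fun)
E
python3 fit.py
```

```text
knob tri [0.6174 0.0236 0.1329] [ 0.1176  0.2549 -0.3127 -0.0924]
top 723 n [-0.4051  0.0902  0.9098] tilt 24.517538916061117 az -12.55240152120631 tri h 0.01885244306221386 res 0.002013546174593116 headtop 44 [0.6151 0.0248 0.1511] 0.036417789657252675
side 558 n [-0.4162  0.0854  0.9053] tilt 25.140280281890938 az -11.592646901020094 tri h 0.018821734001025266 res 0.002413835359729747 headtop 29 [0.6117 0.0284 0.1487] 0.03589644687972663
both 1283 n [-0.4105  0.0888  0.9075] tilt 24.831058184304087 az -12.205988594781541 tri h 0.018817238963980312 res 0.0021898801503356462 headtop 73 [0.6137 0.0263 0.1502] 0.03617689433345167
lamp top 435 [0.6406 0.0194 0.2998] [[ 0.6164 -0.0357  0.2955]
 [ 0.6638  0.0757  0.304 ]] ((641.3763427734375, 19.73443603515625), (118.69247436523438, 36.68965148925781), 78.03535461425781)
lamp side 237 [0.6383 0.0249 0.2982] [[ 0.614  -0.0332  0.2918]
 [ 0.6655  0.0794  0.3029]] ((647.556884765625, 20.131507873535156), (123.1276626586914, 56.4560546875), 78.05503845214844)
pad/wood hsv [array([ 15, 157, 202], dtype=uint8), array([ 15, 157, 201], dtype=uint8), array([ 15, 169, 174], dtype=uint8), array([ 14, 166, 169], dtype=uint8)]
pad/wood hsv [array([ 15, 135, 225], dtype=uint8), array([ 15, 134, 224], dtype=uint8), array([ 14, 148, 209], dtype=uint8), array([ 14, 146, 201], dtype=uint8)]
bracket ('top',) [ 0.4564 -0.304   1.1862] 67.96492055580799 15.058418472234138
bracket ('side',) [ 0.4543 -0.306   1.2603] 72.21069752450043 107.96721667762876
bracket ('top', 'side') [ 0.4559 -0.3045  1.2119] 69.43790944639979 126.1069479316601
```

```bash
cat >> h.py <<'E'
AZ=np.radians(-12); TL=np.radians(25)
XH=np.array([np.cos(AZ),np.sin(AZ),0]); YC=np.array([-np.sin(AZ),np.cos(AZ),0])
N=np.cos(TL)*np.array([0,0,1])-np.sin(TL)*XH; XC=np.cross(YC,N)
KNOB=np.array([.616,.0245,.140])
def tool(z,y,flip=False):
    z=z/np.linalg.norm(z); y=(-1 if flip else 1)*(y-z*(y@z)); y=y/np.linalg.norm(y)
    return R.from_matrix(np.c_[np.cross(y,z),y,z]).as_quat()
def tcp(grasp,q): return np.asarray(grasp)-.003*R.from_quat(q).as_matrix()[:,2]
E
cat > chk.py <<'E'
from h import *
from cell import r
np.set_printoptions(precision=3,suppress=True)
D=np.array([0,0,-1.])
yb=np.radians(70); BX=np.array([np.cos(yb),np.sin(yb),0])
for f in(0,1):
    qc=tool(-N,YC,f)
    for nm,p,q in(("pre",KNOB+.1*N,qc),("grasp",KNOB,qc),("up",KNOB+.07*N,qc),("br_pre",KNOB-.101*N+.04*N,qc),
                  ("pad",[.51,.29,.045],tool(D,YC,f)),("brk",[.456,-.304,.092],tool(D,BX,f))):
        print(f,nm,r.inverse_kinematics(list(tcp(p,q)),list(q)))
E
python3 chk.py
python3 - <<'E'
from h import *
np.set_printoptions(precision=4,suppress=True)
d=pickle.load(open("im0.pkl","rb"))
for nm in d:
    C=cloud(d[nm]).reshape(-1,3); q=C[(abs(C[:,0]-.45)<.045)&(abs(C[:,1]+.3)<.045)]
    for lo,hi in((.062,.2),(.09,.2)):
        u=q[(q[:,2]>lo)&(q[:,2]<hi)]; print(nm,lo,len(u),np.median(u,0),cv2.minAreaRect((u[:,:2]*1000).astype(np.float32)))
    # pad mask
    i=d[nm]; h=cv2.GaussianBlur(i["pixels"],(0,0),1.5).astype(float)
    u0,v0,w,hh=(115,180,110,100) if nm=="top" else (165,245,110,85)
    sat=h[v0:v0+hh,u0:u0+w]; rat=(sat[...,2]/sat[...,0]*200).clip(0,255).astype(np.uint8)
    # plausible pad: brightness/blue ratio
    br=sat.mean(2).clip(0,255).astype(np.uint8)
    cv2.imwrite(f"pics/pad_{nm}.png",np.vstack([cv2.resize(i["pixels"][v0:v0+hh,u0:u0+w,::-1],None,fx=5,fy=5,interpolation=cv2.INTER_CUBIC)]))
E
python3 -c "
import cv2,numpy as np
a,b=cv2.imread('pics/pad_top.png'),cv2.imread('pics/pad_side.png')
a=cv2.resize(a,None,fx=.72,fy=.72);b=cv2.resize(b,None,fx=.72,fy=.72)
h=max(a.shape[0],b.shape[0]);f=lambda x:np.pad(x,((0,h-x.shape[0]),(0,0),(0,0)))
o=np.hstack([f(a),f(b)]);print(o.shape);cv2.imwrite('pics/pads.png',o)"
```

```text
0 pre [ 0.018  0.271  1.882 -0.177  0.569 -1.214]
0 grasp [-0.001  0.475  1.849 -0.228  0.399 -1.171]
0 up [ 0.012  0.331  1.877 -0.19   0.514 -1.204]
0 br_pre [-0.011  0.603  1.805 -0.272  0.315 -1.131]
0 pad [ 0.438  0.69   1.684 -0.     0.767 -0.924]
0 brk [-0.673  0.561  1.777 -0.     0.803 -1.895]
1 pre [ 0.018  0.271  1.882 -0.177  0.569  1.927]
1 grasp [-0.001  0.475  1.849 -0.228  0.399  1.971]
1 up [ 0.012  0.331  1.877 -0.19   0.514  1.938]
1 br_pre [-0.011  0.603  1.805 -0.272  0.315  2.011]
1 pad [ 0.438  0.69   1.684 -0.     0.767  2.218]
1 brk [-0.673  0.561  1.777 -0.     0.803  1.247]
side 0.062 77 [ 0.4512 -0.2981  0.0879] ((450.4920349121094, -292.34149169921875), (47.22528839111328, 46.389739990234375), 2.480234146118164)
side 0.09 32 [ 0.4492 -0.2981  0.101 ] ((452.1009216308594, -298.9864807128906), (14.277701377868652, 46.33828353881836), 66.75997924804688)
top 0.062 79 [ 0.4545 -0.2997  0.0992] ((455.3473815917969, -301.57012939453125), (48.31654357910156, 42.71459197998047), 87.80928802490234)
top 0.09 43 [ 0.4556 -0.3027  0.1033] ((454.9655456542969, -303.1534423828125), (10.35800552368164, 43.73191833496094), 67.50872802734375)
(360, 792, 3)
```

View pics/pads.png

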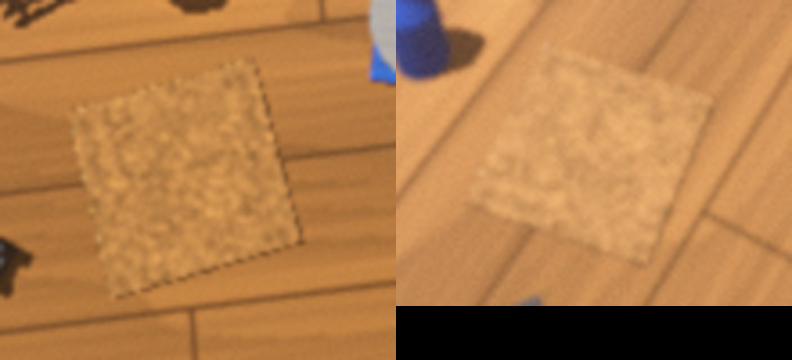

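Top crop: pad corners at (72,112), (255,60), (302,242), (115,297). Side crop: (548,48), (712,100), (646,263), (470,205). I'll compute the pad's centre and then grasp the lid.

```bash
cat > grab.py <<'E'
from h import *
from cell import r, optics
np.set_printoptions(precision=4,suppress=True)
d=pickle.load(open("im0.pkl","rb"))
def ray(i,uv,z):
    T=np.linalg.inv(i["camera_from_world"]); o=T[:3,3]; v=T[:3,:3]@np.array([(uv[0]-i["cx"])/i["fx"],(uv[1]-i["cy"])/i["fy"],1]); return o+v*(z-o[2])/v[2]
for nm,c,o in(("top",[(72,112),(255,60),(302,242),(115,297)],(115,180)),("side",[(152,48),(316,100),(250,263),(74,205)],(165,245))):
    P=np.array([ray(d[nm],np.array(p)/3.6+o,.006) for p in c]); e=P-np.roll(P,-1,0); print(nm,P.mean(0),np.linalg.norm(e,axis=1),np.degrees(np.arctan2(e[:,1],e[:,0])))
q=list(tool(-N,YC))
r.set_gripper(.75)
r.move_to(list(tcp(KNOB+.11*N,q)),q)
f0=np.array(r.current_contact_force())
r.move_linear(list(tcp(KNOB+.03*N,q)),vel=.08)
print("f",np.array(r.current_contact_force())-f0)
r.move_linear(list(tcp(KNOB+.001*N,q)),vel=.04)
print("f",np.array(r.current_contact_force())-f0,r.current_tool_pos(),r.current_t())
i=optics.get_image("side"); cv2.imwrite("pics/g1.png",cv2.resize(i["pixels"][130:250,170:300,::-1],None,fx=5,fy=5))
E
python3 grab.py
```

```text
top [0.5207 0.3025 0.006 ] [0.1965 0.1969 0.1956 0.1972] [  99.1574    9.201   -80.7618 -170.5273]
side [0.5152 0.3103 0.006 ] [0.1911 0.1928 0.1898 0.1961] [   9.8172  -80.3225 -169.2028  100.0894]
f [ 0.1284 -0.0666  0.4689]
f [-0.2488  0.0155 -0.6572] [0.6144 0.0249 0.1437] 4.7917
```

View pics/g1.png

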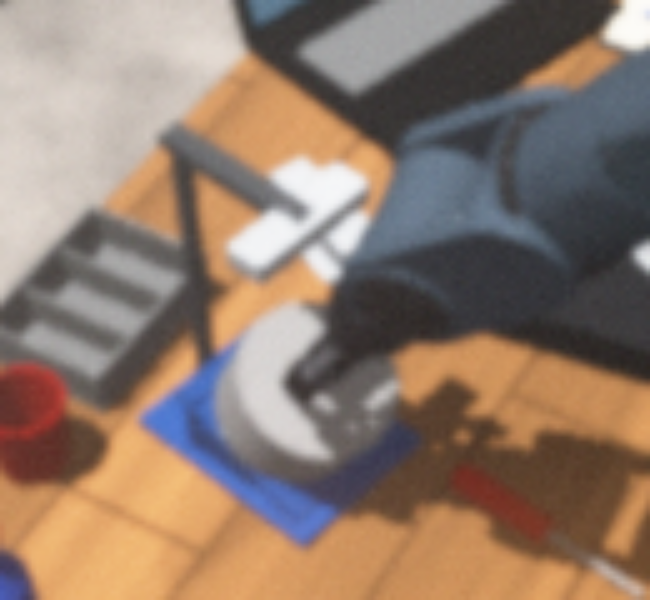

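The fingers straddle the knob (around (310,375) in the crop), clear of the lamp and not touching anything. Now I'll close and lift along the axis.

```bash
cat > lift.py <<'E'
from h import *
from cell import r, optics
np.set_printoptions(precision=4,suppress=True)
f0=np.array(r.current_contact_force())
r.set_gripper(0.,80); print("open",r.current_opening(),np.array(r.current_contact_force())-f0)
if .2<r.current_opening()<.42:
    p=np.array(r.current_tool_pos())
    r.move_linear(list(p+.02*N),vel=.05); print(np.array(r.current_contact_force())-f0,r.current_opening())
    r.move_linear(list(p+.06*N),vel=.08); r.sleep(.2); print(np.array(r.current_contact_force())-f0,r.current_opening(),r.current_t())
    i=optics.get_image("side"); pickle.dump(dict(i),open("im2.pkl","wb")); cv2.imwrite("pics/g2.png",cv2.resize(i["pixels"][130:250,170:300,::-1],None,fx=5,fy=5))
E
python3 lift.py
```

```text
open 0.27824707029306023 [-4.2525  3.9105  5.7193]
[-1.6116  1.0036 -3.3071] 0.27909553638226386
[-0.6913  0.0757 -3.595 ] 0.27750964385786975 6.7083
```

View pics/g2.png

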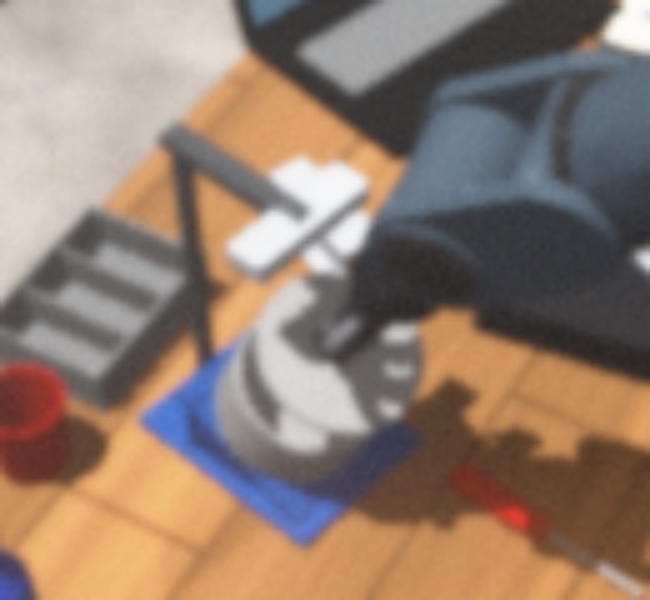

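Lid is held: it weighs about 3.3 N at the wrist and sits square to the tool. Now I'll carry it to the pad.

```bash
cat > place.py <<'E'
from h import *
from cell import r, optics
np.set_printoptions(precision=4,suppress=True)
p=np.array(r.current_tool_pos())
r.move_linear(list(p-.10*XH+[0,0,.04]),vel=.15)
q=list(tool(np.array([0,0,-1.]),YC)); P=np.array([.519,.304,0])
r.move_to(list(tcp(P+[0,0,.16],q)),q); print("open",r.current_opening(),r.current_t())
r.move_linear(list(tcp(P+[0,0,.058],q)),vel=.1); r.sleep(.3)
f0=np.array(r.current_contact_force()); z=.058
while z>.036:
    z-=.0015; r.move_linear(list(tcp(P+[0,0,z],q)),vel=.02); r.sleep(.1)
    f=np.array(r.current_contact_force())-f0
    if f[2]>2: break
print("z",z,f,r.current_opening(),r.current_t())
i=optics.get_image("side"); cv2.imwrite("pics/g3.png",cv2.resize(i["pixels"][200:330,160:300,::-1],None,fx=4,fy=4))
E
python3 place.py
```

```text
open 0.2762734908400051 8.6583
z 0.04599999999999999 [-4.7001 -3.5504 15.5091] 0.2785218870435086 12.925
```

View pics/g3.png

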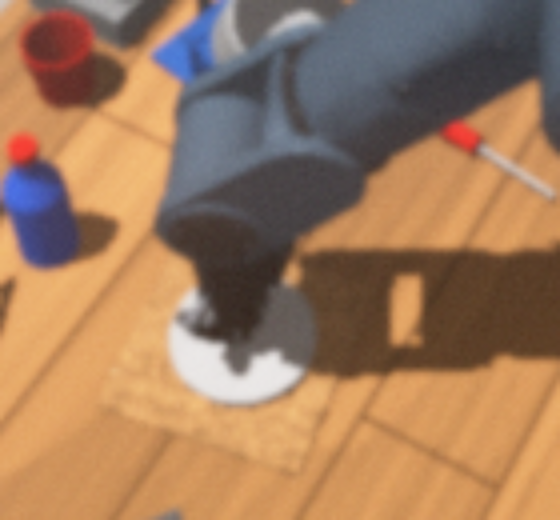

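The lid is on the pad, with contact at z = 0.046 against 0.045 expected. I'll release it, go above the bracket and look.

```bash
cat > rel.py <<'E'
from h import *
from cell import r, optics
np.set_printoptions(precision=4,suppress=True)
p=np.array(r.current_tool_pos())
r.set_gripper(.75); r.sleep(.2)
r.move_linear(list(p+[0,0,.03]),vel=.06); r.move_linear(list(p+[0,0,.17]),vel=.2)
yb=np.radians(68); q=list(tool(np.array([0,0,-1.]),np.array([np.cos(yb),np.sin(yb),0])))
r.move_to(list(tcp([.40,-.36,.30],q)),q); print(r.current_t())
d={n:dict(optics.get_image(n)) for n in("top","side")}; pickle.dump(d,open("im3.pkl","wb"))
t,s=d["top"],d["side"]
a=cv2.resize(t["pixels"][140:265,125:275,::-1],None,fx=4,fy=4,interpolation=cv2.INTER_CUBIC); cv2.imwrite("pics/g4.png",a)
W,S=cloud(t),cloud(s)
for nm,C in(("top",W),("side",S)):
    m=(abs(C[...,0]-.519)<.1)&(abs(C[...,1]-.304)<.1); q1=C[m]
    fl=q1[(q1[:,2]>.013)&(q1[:,2]<.027)]; hd=q1[q1[:,2]>.047]
    A=np.c_[fl[:,:2]-fl[:,:2].mean(0),np.ones(len(fl))]; co=np.linalg.lstsq(A,fl[:,2],rcond=None)[0]
    print(nm,"flange",len(fl),cv2.minEnclosingCircle((fl[:,:2]*1000).astype(np.float32)),"slope,z",co,"head",len(hd),hd.mean(0))
    # canister floor plane
    fc=KNOB-.101*N+.005*XC; q2=C.reshape(-1,3); h=(q2-fc)@N; lat=(q2-fc)-np.outer(h,N); rr=np.linalg.norm(lat,axis=1)
    u=q2[(abs(h)<.012)&(rr<.05)]
    if len(u)>10:
        c0=u.mean(0); n=np.linalg.svd(u-c0)[2][2]; n*=np.sign(n[2]); print("floor h",len(u),np.median((u-fc)@N),"n",n)
    u=q2[(abs(h-.07)<.006)&(rr>.05)&(rr<.075)]; e=(u-fc)@np.c_[XC,YC]*1000
    print("rim",len(u),"h",np.median((u-fc)@N),cv2.fitEllipse(e.astype(np.float32)) if len(e)>5 else "", e.min(0),e.max(0))
E
python3 rel.py
```

```text
17.575
top flange 1050 ((517.1619262695312, 298.5848083496094), 114.6764144897461) slope,z [-0.0007 -0.0067  0.0197] head 40 [0.5195 0.3007 0.0566]
floor h 389 3.479379041263649e-05 n [-0.4159  0.1007  0.9038]
rim 112 h 0.06978311989620528 ((2.2417221069335938, -0.2314002513885498), (125.9227523803711, 126.88595581054688), 49.51487350463867) [-63.2365 -63.7498] [34.233 64.261]
side flange 916 ((525.247314453125, 304.5675354003906), 113.54389953613281) slope,z [-0.0035 -0.0006  0.0191] head 38 [0.5177 0.3047 0.0541]
floor h 310 -0.0005630748667716022 n [-0.4115  0.0936  0.9066]
rim 128 h 0.06900529241234188 ((-1.1363297700881958, 2.007758378982544), (126.09785461425781, 126.39950561523438), 46.15628433227539) [-65.9503 -64.6629] [63.5791 66.861 ]
```

View pics/g4.png

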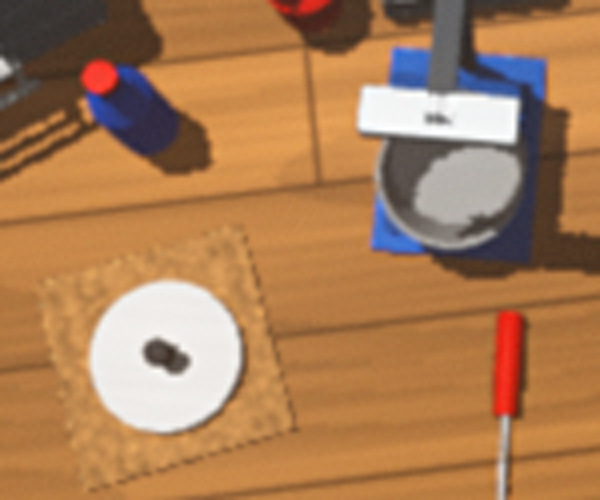

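The lid lies flat near the pad's centre (crop (166,355), flange z about 19.4 mm against 19 expected). The open canister's floor and rim match my estimate to about 2 mm. Next is the bracket.

```bash
cat > brk.py <<'E'
from h import *
from cell import r, optics
np.set_printoptions(precision=4,suppress=True)
yb=np.radians(68); q=list(tool(np.array([0,0,-1.]),np.array([np.cos(yb),np.sin(yb),0]))); B=np.array([.455,-.3035,0])
r.set_gripper(.6)
r.move_to(list(tcp(B+[0,0,.17],q)),q)
f0=np.array(r.current_contact_force())
r.move_linear(list(tcp(B+[0,0,.09],q)),vel=.07); r.sleep(.2); print(np.array(r.current_contact_force())-f0)
r.set_gripper(0.,50); print("open mm",85*r.current_opening(),np.array(r.current_contact_force())-f0)
r.move_linear(list(tcp(B+[0,0,.10],q)),vel=.04)
r.move_linear(list(tcp(B+[0,0,.26],q)),vel=.15); r.sleep(.3)
print("lift",85*r.current_opening(),np.array(r.current_contact_force())-f0)
fc=KNOB-.101*N+.005*XC; qc=list(tool(-N,YC)); G=fc-.020*XC+.040*N
r.move_to(list(tcp(G+.11*N,qc)),qc); r.sleep(.1); print(r.current_t(),r.current_tool_pos())
i=optics.get_image("side"); cv2.imwrite("pics/g5.png",cv2.resize(i["pixels"][130:250,170:300,::-1],None,fx=5,fy=5))
E
python3 brk.py
```

```text
[-0.412   0.6942 -0.5021]
open mm 9.218181582692353 [0.4162 0.269  1.5836]
lift 9.660900843662798 [-0.2589  1.0767 -1.3831]
23.95 [0.5815 0.0308 0.1811]
```

View pics/g5.png

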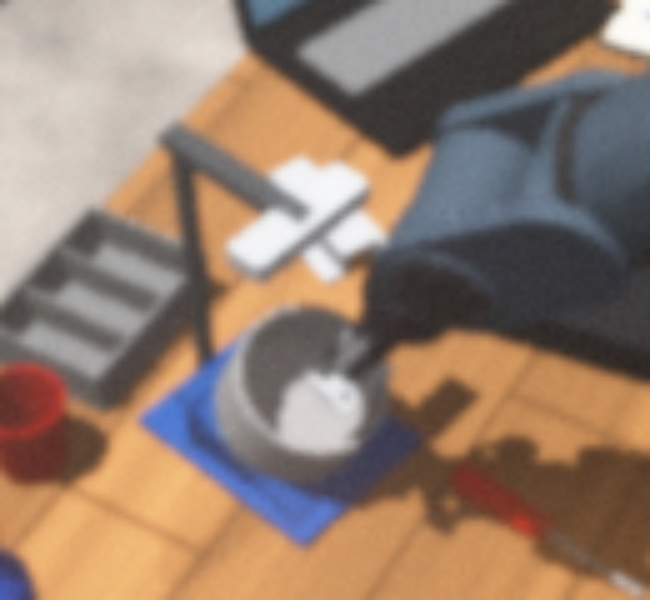

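The bracket is held (opening 9.7 mm against a 10 mm web) and is above the mouth near crop (340,390). I'll lower it along the axis with force checks.

```bash
cat > low.py <<'E'
from h import *
from cell import r, optics
np.set_printoptions(precision=4,suppress=True)
fc=KNOB-.101*N+.005*XC; qc=list(tool(-N,YC)); G=fc-.020*XC+.040*N
f0=np.array(r.current_contact_force())
ok=True
for h in(.08,.06,.04,.025,.012):
    r.move_linear(list(tcp(G+h*N,qc)),vel=.06)
    f=np.array(r.current_contact_force())-f0
    if np.linalg.norm(f)>6: ok=False; print("early",h,f); break
if ok:
    r.sleep(.2); f0=np.array(r.current_contact_force())
    while h>-.008:
        h-=.0015; r.move_linear(list(tcp(G+h*N,qc)),vel=.02); r.sleep(.1)
        f=np.array(r.current_contact_force())-f0
        if f@N>3: break
    print("contact h",h,"f",f,f@N,f@XC,85*r.current_opening(),r.current_t())
    if -.006<h<.006:
        r.set_gripper(.32); r.sleep(.4); p=np.array(r.current_tool_pos())
        print("released",np.array(r.current_contact_force())-f0)
        r.move_linear(list(p+.04*N),vel=.06); r.move_linear(list(p+.14*N),vel=.15)
        r.move_linear(list(p+.14*N-.12*XH+[0,0,.06]),vel=.2)
        qd=list(tool(np.array([0,0,-1.]),YC)); r.move_to([.35,-.25,.3],qd); print(r.current_t())
d={n:dict(optics.get_image(n)) for n in("top","side")}; pickle.dump(d,open("im4.pkl","wb"))
a=cv2.resize(d["top"]["pixels"][140:265,125:275,::-1],(480,400),interpolation=cv2.INTER_CUBIC)
b=cv2.resize(d["side"]["pixels"][170:250,190:270,::-1],(310,400),interpolation=cv2.INTER_CUBIC)
cv2.imwrite("pics/g6.png",np.hstack([a,b]))
for nm in d:
    C=cloud(d[nm]).reshape(-1,3); e=(C-fc)@np.c_[XC,YC,N]*1000
    u=e[(np.hypot(e[:,0],e[:,1])<50)&(e[:,2]>-5)&(e[:,2]<75)]; top=u[(u[:,2]>45)&(u[:,2]<60)]
    print(nm,"web top",len(top),np.median(top,0),top.max(0)); w=u[(u[:,2]>14)&(u[:,2]<60)]; print("web",len(w),w.min(0),w.max(0))
    m=(abs(C[:,0]-.519)<.06)&(abs(C[:,1]-.304)<.06); print("lid z",np.median(C[m,2]))
E
python3 low.py
```

```text
contact h -0.0014999999999999979 f [-12.4908   1.7726  15.6644] 19.51604676413946 -4.78706807841314 8.963264238355542 29.7333
released [0.3294 0.2056 0.965 ]
34.1417
top web top 36 [-18.0906  -2.8253  51.7833] [ 3.4272  3.2955 57.5965]
web 48 [-41.7086 -29.2336  14.3571] [ 3.4272 14.4143 57.5965]
lid z 0.019326748618526013
side web top 30 [-23.928    0.3274  52.4468] [-1.5479  6.1621 59.933 ]
web 73 [-44.3305  -6.9961  14.2335] [-0.2247 25.7173 59.933 ]
lid z 0.018844732529451402
```

View pics/g6.png

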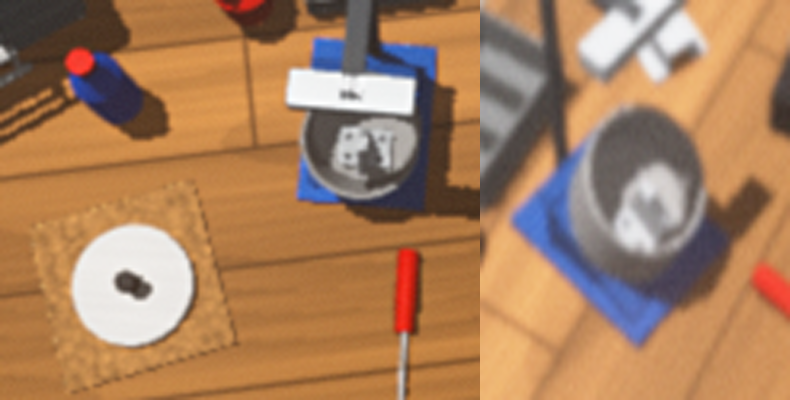

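The bracket stands in the canister with its web top 52 mm above the floor (53 expected), centre about 21 mm downhill. The lid is flat on the pad. Handing in.

```bash
python3 -c "
from cell import r
print(r.current_contact_force(),r.current_t()); r.hand_in()"
```

```text
[0.38426534 0.93671842 0.49567233] 34.2417
the job is handed in; nothing more can be done
```

The lid is on the cork pad, knob up, and the bracket stands on its foot in the open canister. I handed the job in at 34 s of the 70 s allowed. `hand_in` gives no verdict, so the result below rests on my own last camera checks.

- **Lid:** It lies flat, with the flange top at about 19 mm (19 expected). The knob is within about 5 mm of the pad's centre, and the lid was let go and left alone.
- **Bracket:** The top of its web is about 52 mm above the canister floor along the canister's axis (53 expected). It sits about 21 mm downhill of the floor's centre, which puts its centre about 34 mm from canister_floor against the 50 mm limit. It stayed where I set it down.
- **Robot and bystanders:** The arm is clear of everything. The contact reading was about 1 N, the same as its noise. I checked the bystanders only by eye in the views I took, and none looked moved; I took no measurements of them.
- **Disagreements:** The two cameras differed by up to about 8 mm on the pad centre, and by 6 mm on the web top along the slope and 3 mm across it. Both are well inside the tolerances. Pressing down read about 17 N for the lid and 20 N for the bracket at contact, more than the 2–3 N at which I had set the descent to stop, but well under the limits.

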